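Lay a breakfast place in the kitchenette

ROBOT

A 7-joint arm with a two-finger parallel gripper is mounted at the origin on the work surface. World frame = base frame: x ahead of the robot, y to its left, z up, the work surface at z = 0. Lengths are in m, angles in rad, forces in N, time in s.
With the tool pointing down it reaches from about 0.425 to 0.925 m from the base axis. Payload 6.8 kg.
Tool frame: the origin (TCP) lies at the very end of the fingers, on their centre line; the grasp point (between the pads) lies 19 mm behind it; z points along the fingers, y is the line along which they close (so a half turn about z gives the same grasp; the last joint's range is limited). The gripper opens to 85 mm and grips with 20 to 120 N. Pads are 22 mm wide; open, the fingers measure 114 mm over their backs; the gripper's body (76 mm by 85 mm) begins 54 mm behind the grasp point. The pads swing forward as they close: fully open they stand 13 mm farther back than shut.
Start: joints at [-1.31, 0.477, 0.022, 1.555, -0.011, 1.109, -0.083], TCP at [0.243, 0.63, 0.231] pointing down, gripper open.
Joint ranges: [-2.96, 2.96], [-0.34, 2.1], [-1.41, 1.46], [0.24, 2.44], [-1.37, 4.51], [0.17, 1.92], [-2.96, 2.96]. Speed limits (rad/s): [2.39, 2.39, 3.14, 3.14, 3.14, 3.14, 3.14].

INTERFACE

Orientations are given as a unit quaternion [w, x, y, z].
In Python, from station import bot gives the robot as it stands. The module is installed in compiled form; this text tells all that it offers.
- The arm moves only by the shell command python3 -m jog 'ROWS' [OPENING] [FORCE]. ROWS is JSON, a list of rows, each a list of 4 numbers: the shift along the tool's x, y, z in cm, then the turn about the tool's z in rad. In form: [[x, y, z, spin], ...]. A call has 1 to 20 rows; each row is the pose to reach, as a shift and turn from the pose commanded when the call began, along the tool's axes at that moment; what a row does not reach only later rows make up. A row lasts 1/12 s, in which the tool goes at most 41.7 mm and 7.16 degrees, less where a joint would pass 70% of its speed; a pose out of reach is approached as far as the arm can. A call with a gripper value outside its range is refused whole. OPENING is the closure, from -1 (fully open) to 1 (shut), set as the call begins (- or left out, the last holds). The fingers move at their own pace and stop on an object; FORCE is the grip in N (left out, the last holds). Time passes only in rows, so rows that repeat a pose let the fingers close. It gives the time, the measured TCP pose, the force, the opening and the grip force at its end, in the units of the state.
- bot.get_obs(): the state, without advancing time (a new reading comes with each control period).
- bot.read_camera(name): name is "side" or "top"; returns a dict with "pixels" (420x560x3 uint8, red, green, blue), "depth" (420x560 float32, m along the optical axis (not along the pixel's ray), 0 where there is no reading), "fovy" (degrees; the focal length in pixels is half the picture's height over the tangent of half this angle, whatever the lens; pixels are square), "cx", "cy" (the principal point, pixels), "pose" (4x4, takes a point from camera to world coordinates). Camera axes: x right, y down, z forward; pixel columns grow to the right and rows downward; lengths in m; the calibration is good to about 2 mm. A picture is of the moment at which its call begins.
- bot.hand_in(): hands the job in; it is judged then, once.
The state is a dict: "t": time; "q": joint angles; "joint_vel": joint speeds; "joint_torque": joint torques, N m; "eef_pos": TCP position; "tool_rot": TCP orientation; "contact_force": force on the tool from outside, world axes, zero at the start; "torque": the same for the moment, N m; "gripper_width": opening from 0.0 (shut) to 1.0 (fully open); "grasp_force": force on a finger pad.
Only numpy, scipy, OpenCV 4.12 (cv2) and the standard library are available. Lean on these libraries where they do the work, as an engineer would, in place of code of your own. Each camera call takes 0.05 s, during which the arm holds its last target. There are 200 camera calls.

TASK

Lay the breakfast place on the cork mat, for someone sitting on the robot's side: stand the egg cup in the middle of the small plate, and put the round wooden coaster on the mat to the right of the plate, level with it along the mat's long edge and with a clear gap of 7 cm between their rims. Stand the handleless coffee cup on the middle of the coaster, and the salt shaker on the mat midway in the gap between plate and coaster, in line with both. Everything stands upright; leave the pepper mill and sugar jar where they are.

Things in the scene. Friction and masses are not known exactly. Their poses are not given: they have to be found in the camera images.
- mat: Flat rectangular cork place mat, 170 mm deep (x) by 320 mm wide (y), 4 mm thick, fixed to the counter. Origin: centre of its underside, at counter height, so its top is 4 mm above the counter. Its x axis points across the mat, away from the robot; its y axis along the long edge to the left as seen from the robot. It may be turned up to 12 degrees.
- plate: Small round white ceramic plate, rim diameter 130 mm, 14 mm high, fixed on the left half of the mat. Origin: centre of its underside (on the mat's top, 4 mm above the counter); its flat inner floor lies 5 mm above that and is 80 mm across, sloping up to the rim around it. Its axes are parallel to the mat's.
- coaster: Loose round dark wooden coaster, diameter 66 mm, 10 mm thick. Origin: centre of its underside; z up. 20 to 45 g.
- cup: Loose white ceramic coffee cup (espresso tumbler) without handle, open at the top, straight wall of 54 mm outer diameter from 14 mm up to the rim at 65 mm, wall 4 mm, base 46 mm across. Origin: centre of its underside; z up. 100 to 200 g.
- eggcup: Loose white ceramic egg cup, 60 mm high: round foot 42 mm across, thin stem, open bowl of 46 mm outer diameter, straight-walled from 32 mm up to the rim at 60 mm. Origin: centre of the foot's underside; z up. 60 to 130 g.
- shaker: Loose salt shaker, closed cylinder 38 mm in diameter, 75 mm high, white ceramic with a steel cap that has small holes; straight-walled up to 66 mm. Origin: centre of its underside; z up. 80 to 170 g.
- mill: Loose turned wooden pepper mill, 54 mm in diameter, 147 mm high, at one side of the mat. Not to be moved. Origin: centre of its underside.
- sugar: Loose white ceramic sugar jar with steel lid, 84 mm in diameter, 100 mm high, at the other side of the mat. Not to be moved. Origin: centre of its underside.
Mind the look-alikes: they are no part of the job. Leave any pink look-alike of the cup alone. Several things have the shape of the coaster; the one meant has the colours described above.

How it is judged:
At the end, for the whole second after the job is handed in: Coaster flat on the mat, 168 mm right of the plate centre, +-15 mm each way; cup on it, centres within 10 mm; egg cup on the plate floor, centres within 12 mm; shaker on the mat 100 mm right of the plate centre, +-15 mm each way, 53-83 mm from the coaster centre; all upright (7 deg), at rest (x of coaster in the frame of plate between -0.015 and 0.015 m and y of coaster in the frame of plate between -0.183 and -0.153 m and height (world z) of each of coaster, shaker below 0.009 m and horizontal distance between cup and coaster below 0.01 m and z of cup in the frame of coaster between 0.007 and 0.013 m and horizontal distance between eggcup and plate below 0.012 m and height (world z) of eggcup below 0.013 m and x of shaker in the frame of plate between -0.015 and 0.015 m and y of shaker in the frame of plate between -0.115 and -0.085 m and horizontal distance between shaker and coaster between 0.053 and 0.083 m and angle between each of coaster, cup, eggcup, shaker's own z axis and vertical below 0.12 rad and linear speed of each of coaster, cup, eggcup, shaker below 0.02 m/s and angular speed of each of coaster, cup, eggcup, shaker below 0.2 rad/s); the robot touches nothing.
It fails at once if the pepper mill is pushed more than 20 mm or knocked over (distance of mill from where it was at the start of the episode above 0.02 m or angle between mill's own z axis and vertical above 0.4 rad).
It fails at once if the sugar jar is pushed more than 20 mm or knocked over (distance of sugar from where it was at the start of the episode above 0.02 m or angle between sugar's own z axis and vertical above 0.4 rad).
It also fails if it takes over 99 s, if anything falls off the work surface, if the arm or the gripper's body presses on something with over 40 N, if the wrist force passes 120 N, or if a joint passes its speed limit or range.

## Working session

There is one attempt and no reset: what is moved stays moved. The work goes in short steps, Python scripts to look and compute and a shell command to move; the robot and the scene stay as the last step left them, time stands still between calls to the robot, and variables do not carry over. Pictures are saved under pics/ and viewed, at most 14 in all, crops included, and the job is handed in when it is done.

```bash
mkdir -p pics
cat > h.py <<'E'
import numpy as np, cv2
from station import bot
def cam(n):
    c=bot.read_camera(n); c['f']=210/np.tan(np.radians(c['fovy'])/2); return c
def ray(c,u,v,z):
    d=c['pose'][:3,:3]@np.array([(u-c['cx'])/c['f'],(v-c['cy'])/c['f'],1]); o=c['pose'][:3,3]
    return o+d*(z-o[2])/d[2]
def cloud(c):
    v,u=np.mgrid[:420,:560]; d=c['depth']
    p=np.stack([(u-c['cx'])/c['f']*d,(v-c['cy'])/c['f']*d,d],-1)
    return p@c['pose'][:3,:3].T+c['pose'][:3,3]
def save(c,name): cv2.imwrite('pics/'+name,cv2.cvtColor(c['pixels'],cv2.COLOR_RGB2BGR))
E
python3 - <<'E'
from h import *
for n in('top','side'):
    c=cam(n); save(c,n+'0.png'); print(n,c['f'],c['cx'],c['cy'],c['pose'].round(3).tolist(),(c['depth']>0).mean())
    np.savez(n+'0.npz',**c)
o=bot.get_obs(); print(o)
E
```

```text
top 394.06677493163 284.66257504462664 206.0256807656418 [[-0.029, -0.982, 0.184, 0.313], [-1.0, 0.029, -0.001, -0.005], [-0.005, -0.184, -0.983, 0.975], [0.0, 0.0, 0.0, 1.0]] 0.99625
side 436.90538158477705 280.8152251858105 212.73283038595724 [[0.884, -0.214, 0.415, 0.004], [-0.467, -0.447, 0.763, -0.901], [0.022, -0.868, -0.495, 0.619], [0.0, 0.0, 0.0, 1.0]] 0.9958715986394557
{'t': 0.1, 'q': array([-1.31007024,  0.4777237 ,  0.0223882 ,  1.55634344, -0.01146919,
        1.10931719, -0.08306408]), 'joint_vel': array([ 0.00068677, -0.0015177 ,  0.00075714, -0.00339679,  0.0006629 ,
       -0.00137146,  0.00135346]), 'joint_torque': array([ 4.79467475e-03, -5.97764039e+01,  1.61394093e+00, -2.81954849e+01,
        1.28657019e-02,  4.94382286e-03,  8.18118053e-06]), 'eef_pos': array([0.24320419, 0.62909129, 0.2304235 ]), 'tool_rot': array([-6.83922400e-05,  1.83355091e-01,  9.83046397e-01, -8.28785198e-04]), 'contact_force': array([-0.25351681,  1.32852377,  0.19743588]), 'torque': array([-0.02845134, -0.01329524, -0.03139856]), 'grasp_force': 0.0, 'gripper_width': 1.0004150381393169}
```

View pics/top0.png

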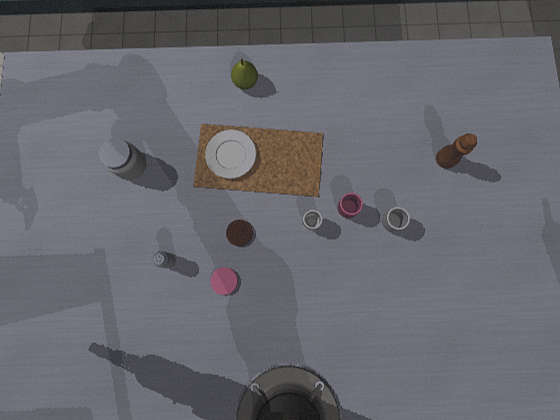

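View pics/side0.png

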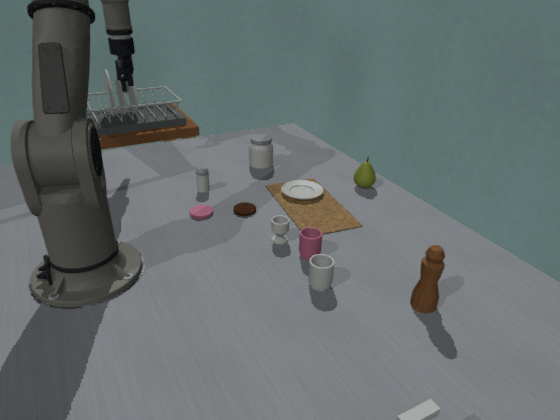

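Top view: mill (455,150), sugar jar (117,157), plate (231,154) on mat (260,160), shaker (162,260), egg cup (313,220), and a pear (244,74). Candidates for the coaster are the dark brown disc (239,233) and the pink disc (224,281); the dark brown one fits "dark wooden". For the cup they are the white one (398,219) and the pink one (350,205); the white one fits. I'll confirm both in one crop and measure from both views.

Run:
```python
from h import *
C={n:dict(np.load(n+'0.npz')) for n in('top','side')}
im=cv2.cvtColor(C['top']['pixels'],cv2.COLOR_RGB2BGR)
cv2.imwrite('pics/crop.png',cv2.resize(im[110:310,140:420],None,fx=2.8,fy=2.8,interpolation=cv2.INTER_CUBIC))
P={n:cloud(c) for n,c in C.items()}
# seeds in top -> xy; gather points near in both views
seeds=dict(mill=(455,150),sugar=(117,157),shaker=(162,260),eggcup=(313,213),cup=(398,212),pinkcup=(350,198),coaster=(239,233),pinkdisc=(224,281))
H=dict(mill=.12,sugar=.09,shaker=.07,eggcup=.055,cup=.06,pinkcup=.06,coaster=.01,pinkdisc=.01)
for k,(u,v) in seeds.items():
    c=C['top']; s=ray(c,u,v,H[k])
    for n in C:
        p=P[n].reshape(-1,3); q=p[np.hypot(*(p[:,:2]-s[:2]).T)<.06]; h=np.percentile(q[:,2],98)
        t=q[q[:,2]>max(h-.006,.005)].astype(np.float32)
        (x,y),r=cv2.minEnclosingCircle(np.ascontiguousarray(t[:,:2]))
        print(k,n,'ztop%.4f'%h,'circ',np.round([x,y,r],4),len(t))
print('counter',[np.median(P[n][300:330,250:300,2]).round(4) for n in P])
# mat
hsv=cv2.cvtColor(C['top']['pixels'],cv2.COLOR_RGB2HSV)
m=cv2.inRange(hsv,(8,90,60),(22,255,255)); m[:110]=0;m[210:]=0;m[:,:180]=0;m[:,340:]=0
cnt=max(cv2.findContours(m,0,1)[0],key=cv2.contourArea)[:,0]
w=np.array([ray(C['top'],u+0,v+0,.004)[:2] for u,v in cnt],np.float32)
print('mat',cv2.minAreaRect(w), cv2.boxPoints(cv2.minAreaRect(w)).round(4).tolist())
# plate
m=cv2.inRange(hsv,(0,0,110),(180,60,255)); m[:122]=0;m[185:]=0;m[:,:200]=0;m[:,260:]=0
cnt=max(cv2.findContours(m,0,1)[0],key=cv2.contourArea)[:,0]
w=np.array([ray(C['top'],u,v,.018)[:2] for u,v in cnt],np.float32)
print('plate top',cv2.minEnclosingCircle(w),cv2.fitEllipse(w))
for n in P:
    p=P[n].reshape(-1,3); q=p[(np.hypot(p[:,0]-.46,p[:,1]-.13)<.12)&(p[:,2]>.0145)&(p[:,2]<.022)].astype(np.float32)
    print(n,cv2.minEnclosingCircle(np.ascontiguousarray(q[:,:2])),len(q),np.percentile(q[:,2],95))
```

```text
mill top ztop0.1447 circ [ 0.6068 -0.4219  0.0151] 127
mill side ztop0.1468 circ [ 0.6065 -0.4265  0.0144] 119
sugar top ztop0.1012 circ [0.6159 0.3884 0.0369] 733
sugar side ztop0.1038 circ [0.6163 0.3844 0.038 ] 145
shaker top ztop0.0738 circ [0.3679 0.2838 0.0183] 153
shaker side ztop0.0775 circ [0.37   0.2767 0.0186] 47
eggcup top ztop0.0590 circ [ 0.451  -0.0696  0.0231] 102
eggcup side ztop0.0620 circ [ 0.452  -0.072   0.0249] 103
cup top ztop0.0643 circ [ 0.4471 -0.2693  0.0271] 138
cup side ztop0.0670 circ [ 0.447  -0.2717  0.0282] 176
pinkcup top ztop0.0639 circ [ 0.4849 -0.1619  0.0271] 127
pinkcup side ztop0.0674 circ [ 0.4862 -0.1648  0.0282] 136
coaster top ztop0.0109 circ [0.431  0.1089 0.0331] 532
coaster side ztop0.0137 circ [0.4308 0.1079 0.0345] 231
pinkdisc top ztop0.0114 circ [0.3147 0.1472 0.0329] 566
pinkdisc side ztop0.0140 circ [0.3129 0.1454 0.0358] 240
counter [np.float64(-0.0013), np.float64(0.0018)]
mat ((0.6194631457328796, 0.05756363272666931), (0.3174575865268707, 0.16801717877388), 83.51065826416016) [[0.5181000232696533, -0.09070000052452087], [0.6850000023841858, -0.1096000000834465], [0.7208999991416931, 0.20579999685287476], [0.5539000034332275, 0.2248000055551529]]
plate top ((0.6331708431243896, 0.12872473895549774), 0.06514743715524673) ((0.6331122517585754, 0.12863591313362122), (0.12711963057518005, 0.1276877373456955), 89.57763671875)
top ((0.5748922824859619, 0.12892137467861176), 0.027960574254393578) 51 0.018587813
side ((0.4962841272354126, 0.11851976811885834), 0.08483187109231949) 17 0.021730687
```

View pics/crop.png

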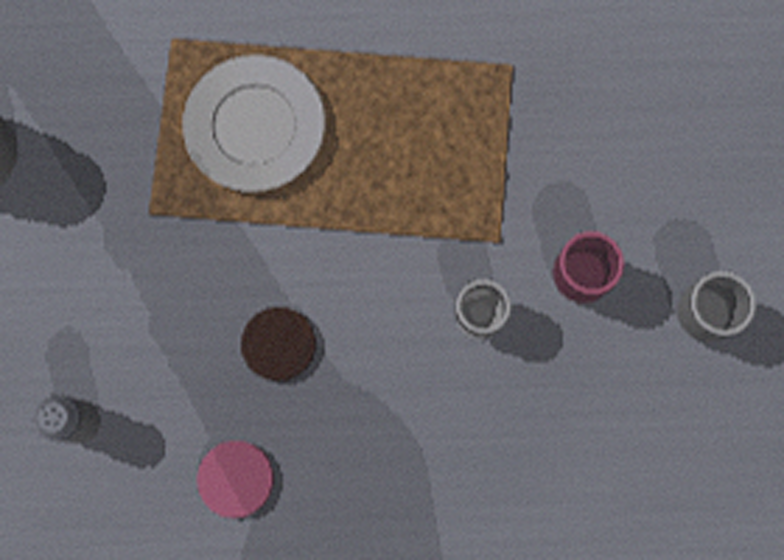

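The crop confirms the dark brown disc at crop (280,343) as the coaster and the white tumbler at crop (722,303) as the cup; the pink disc (235,478) and pink cup (590,265) stay. Next is a helper that works out the shifts, then the coaster.

```bash
cat >> h.py <<'E'
from scipy.spatial.transform import Rotation as R
def shift(x,y,z,yaw=-.113):
    "print tool-frame shift (cm) and spin to bring TCP to x,y,z with tool y at world angle yaw"
    o=bot.get_obs(); q=o['tool_rot']; T=R.from_quat([q[1],q[2],q[3],q[0]]).as_matrix()
    d=T.T@(np.array([x,y,z])-o['eef_pos'])*100; a=np.arctan2(T[1,1],T[0,1])
    print('shift',d.round(2),'spin',round(-(((yaw-a)+np.pi/2)%np.pi-np.pi/2),3),'tilt',T[:,2].round(4))
E
python3 - <<'E'
from h import *
shift(.431,.1085,.10)
for n in('top','side'):   # plate rim & mat as second view
    c=dict(np.load(n+'0.npz')); hsv=cv2.cvtColor(c['pixels'],cv2.COLOR_RGB2HSV)
    b=(122,185,200,260) if n=='top' else (175,206,275,328)
    m=cv2.inRange(hsv,(0,0,110 if n=='top' else 130),(180,60,255)); k=np.zeros_like(m); k[b[0]:b[1],b[2]:b[3]]=1; m*=k
    cnt=max(cv2.findContours(m,0,1)[0],key=cv2.contourArea)[:,0]
    w=np.array([ray(c,u,v,.018)[:2] for u,v in cnt],np.float32); print(n,cv2.minEnclosingCircle(w))
    P=cloud(c); 
    g=lambda x,y,r:np.median(P.reshape(-1,3)[np.hypot(P[...,0]-x,P[...,1]-y).ravel()<r,2])
    print('floor',g(.633,.128,.03),'mat',g(.614,-.04,.03),'counter',g(.45,.02,.02))
E
```

```text
shift [-36.28 -41.77  13.12] spin 1.315 tilt [-4.0e-04 -1.6e-03 -1.0e+00]
top ((0.6331708431243896, 0.12872473895549774), 0.06514743715524673)
floor 0.007675899526322749 mat 0.0027625172721694735 counter -0.0012354507196670195
side ((0.6709690093994141, 0.14131276309490204), 0.09952393919229507)
floor 0.011585086490067065 mat 0.006386206667151839 counter 0.0019455657227069878
```

```bash
python3 -m jog '[[-36.3,-41.8,5,1.315],[-36.3,-41.8,5,1.315],[-36.3,-41.8,5,1.315],[-36.3,-41.8,5,1.315],[-36.3,-41.8,5,1.315],[-36.3,-41.8,5,1.315],[-36.3,-41.8,5,1.315],[-36.3,-41.8,5,1.315],[-36.3,-41.8,5,1.315],[-36.3,-41.8,5,1.315],[-36.3,-41.8,5,1.315],[-36.3,-41.8,5,1.315],[-36.3,-41.8,5,1.315],[-36.3,-41.8,5,1.315],[-36.3,-41.8,13.1,1.315],[-36.3,-41.8,13.1,1.315],[-36.3,-41.8,13.1,1.315],[-36.3,-41.8,13.1,1.315],[-36.3,-41.8,13.1,1.315]]' -1 40
python3 - <<'E'
from h import *
c=cam('side'); save(c,'s1.png'); shift(.431,.1085,-.004)
E
```

```text
t: 1.68
eef_pos: [0.4319, 0.1091, 0.1015]
tool_rot: [0.0, 0.746, 0.666, 0.0]
contact_force: [1.0, 0.4, 1.2]
gripper_width: 0.998
grasp_force: 0.0
shift [-0.14 -0.16 10.62] spin 0.0 tilt [ 0.0025  0.0015 -1.    ]
```

View pics/s1.png

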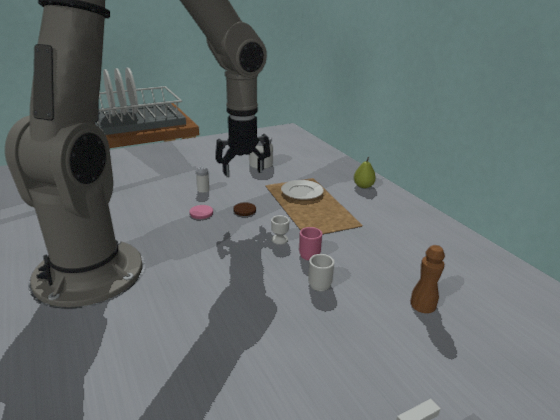

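The open gripper hangs over the dark coaster (fingers at (225,160) and (262,160), coaster at (245,209)). Descending.

```bash
python3 -m jog '[[-0.1,-0.1,4,0],[-0.1,-0.1,7,0],[-0.1,-0.1,9,0],[-0.1,-0.1,10,0],[-0.1,-0.1,10.5,0],[-0.1,-0.1,10.5,0],[-0.1,-0.1,10.5,0]]'
python3 -m jog '[[0,0,0,0],[0,0,0,0],[0,0,0,0],[0,0,0,0],[0,0,0,0],[0,0,0,0],[0,0,0,0],[0,0,0,0]]' 1 40
```

```text
t: 2.32
eef_pos: [0.4313, 0.1085, -0.0034]
tool_rot: [0.0, 0.746, 0.666, 0.001]
contact_force: [-0.1, 0.0, -0.4]
gripper_width: 1.002
grasp_force: 0.0
t: 2.98
eef_pos: [0.4311, 0.1085, -0.0031]
tool_rot: [0.0, 0.746, 0.666, 0.001]
contact_force: [-1.8, -0.5, 15.0]
gripper_width: 0.75
grasp_force: 40.1
```

```bash
python3 -m jog '[[0,0,-1,0],[0,0,-4,0],[0,0,-7,0],[0,0,-7,0],[0,0,-7,0]]'
python3 - <<'E'
from h import *
shift(.6145,-.0397,.0015)
E
```

```text
t: 3.4
eef_pos: [0.4314, 0.1087, 0.0673]
tool_rot: [0.0, 0.746, 0.666, 0.002]
contact_force: [0.2, 1.1, -1.2]
gripper_width: 0.746
grasp_force: 44.4
shift [-12.71  19.84   6.61] spin 0.0 tilt [ 0.0038  0.0023 -1.    ]
```

```bash
python3 -m jog '[[-12.7,19.8,0,0],[-12.7,19.8,0,0],[-12.7,19.8,0,0],[-12.7,19.8,0,0],[-12.7,19.8,0,0],[-12.7,19.8,0,0],[-12.7,19.8,0,0],[-12.7,19.8,3,0],[-12.7,19.8,5,0],[-12.7,19.8,5,0],[-12.7,19.8,5,0],[-12.7,19.8,5,0]]'
python3 - <<'E'
from h import *
shift(.6145,-.0397,.0015)
E
```

```text
t: 4.4
eef_pos: [0.6125, -0.0404, 0.0158]
tool_rot: [0.0, 0.746, 0.666, -0.0]
contact_force: [0.6, -0.3, 0.2]
gripper_width: 0.742
grasp_force: 44.4
shift [0.09 0.19 1.43] spin 0.0 tilt [ 0. -0. -1.]
```

```bash
python3 -m jog '[[0.1,0.2,0.5,0],[0.1,0.2,1,0],[0.1,0.2,1.2,0],[0.1,0.2,1.4,0],[0.1,0.2,1.4,0],[0.1,0.2,1.4,0]]'
python3 -m jog '[[0,0,0,0],[0,0,0,0],[0,0,0,0],[0,0,0,0],[0,0,0,0],[0,0,0,0],[0,0,-1,0],[0,0,-5,0],[0,0,-9,0],[0,0,-12,0],[0,0,-12,0],[0,0,-12,0]]' -1
python3 - <<'E'
from h import *
shift(.447,-.2705,.12)
E
```

```text
t: 4.9
eef_pos: [0.6146, -0.0398, 0.0014]
tool_rot: [0.0, 0.746, 0.666, -0.0]
contact_force: [0.1, 0.6, 0.4]
gripper_width: 0.747
grasp_force: 44.4
t: 5.9
eef_pos: [0.6162, -0.0399, 0.1241]
tool_rot: [0.001, 0.746, 0.666, 0.002]
contact_force: [-0.5, -0.3, -0.8]
gripper_width: 1.003
grasp_force: 0.0
shift [-24.83 -14.21   0.32] spin -0.0 tilt [ 5.e-03  6.e-04 -1.e+00]
```

```bash
python3 -m jog '[[-24.8,-14.2,0,0],[-24.8,-14.2,0,0],[-24.8,-14.2,0,0],[-24.8,-14.2,0,0],[-24.8,-14.2,0,0],[-24.8,-14.2,0,0],[-24.8,-14.2,0,0],[-24.8,-14.2,0,0],[-24.8,-14.2,0,0],[-24.8,-14.2,0,0],[-24.8,-14.2,0,0]]'
```

```text
t: 6.82
eef_pos: [0.4462, -0.2687, 0.1208]
tool_rot: [-0.001, 0.745, 0.667, 0.0]
contact_force: [-0.8, 0.9, 0.6]
gripper_width: 1.001
grasp_force: 0.0
```

```bash
cat >> h.py <<'E'
PL=np.array([.6335,.1272]); X=np.array([.9936,-.113]); Y=np.array([.113,.9936])
def rel(p): d=np.array(p[:2])-PL; return np.round([d@X,d@Y],4)
def blob(n,c,x,y,zmin,zmax,r=.06):
    p=cloud(c).reshape(-1,3); q=p[(np.hypot(p[:,0]-x,p[:,1]-y)<r)&(p[:,2]>zmin)&(p[:,2]<zmax)].astype(np.float32)
    (a,b),rr=cv2.minEnclosingCircle(np.ascontiguousarray(q[:,:2])); print(n,np.round([a,b,rr],4),'rel',rel((a,b)),'z',q[:,2].mean().round(4),len(q))
E
python3 - <<'E'
from h import *
for n in('top','side'):
    c=cam(n); save(c,n+'2.png'); blob(n,c,.6145,-.04,.0085,.03)
shift(.447,-.2705,.03)
E
```

```text
top [ 0.602  -0.042   0.0444] rel [-0.0122 -0.1717] z 0.0127 508
side [ 0.6202 -0.0501  0.0525] rel [ 0.0068 -0.1777] z 0.0152 271
shift [-0.17  0.08  9.09] spin 0.003 tilt [-4.e-04  6.e-04 -1.e+00]
```

View pics/top2.png

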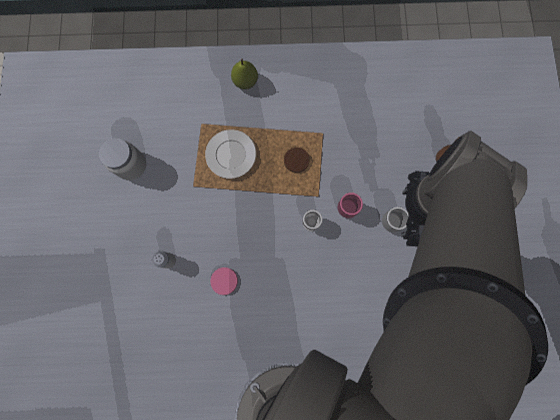

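Coaster (297,160) lies on the mat, right of the plate; the gripper is over the white cup (398,219). Colour-measure the coaster, check arm clearance to the mill from the side, then grasp.

```bash
cat >> h.py <<'E'
def dark(c):
    h=cv2.cvtColor(c['pixels'],cv2.COLOR_RGB2HSV); P=cloud(c); m=cv2.inRange(h,(0,60,0),(180,255,95))
    m&=np.uint8(np.hypot(P[...,0]-.6145,P[...,1]+.04)<.05)*255; m=cv2.morphologyEx(m,cv2.MORPH_OPEN,np.ones((3,3)))
    k=max(cv2.findContours(m,0,1)[0],key=cv2.contourArea)[:,0]
    (x,y),r=cv2.minEnclosingCircle(np.array([ray(c,u,v,.014)[:2] for u,v in k],np.float32)); print('coaster',np.round([x,y,r],4),rel((x,y)))
E
python3 - <<'E'
from h import *
for n in('top','side'): dark(cam(n))
E
```

```text
coaster [ 0.6126 -0.0427  0.0369] [-0.0016 -0.1712]
coaster [ 0.6157 -0.0499  0.044 ] [ 0.0023 -0.178 ]
```

View pics/side2.png

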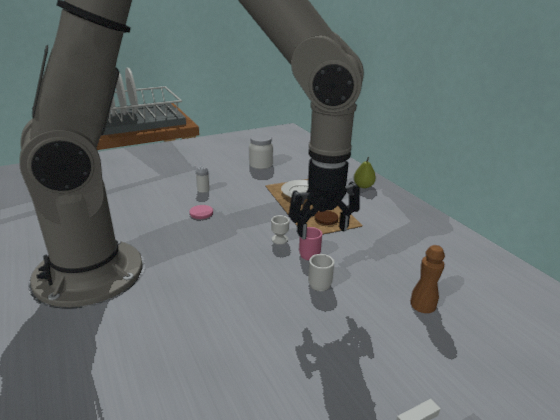

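The coaster mask includes some shadow (radius 37 to 44 mm instead of 33), but the position agrees with about (0.614,-0.04). The side view shows the arm well clear of the mill (428,280), so I grasp the cup.

```bash
python3 -m jog '[[-0.2,0.1,3,0],[-0.2,0.1,6,0],[-0.2,0.1,8,0],[-0.2,0.1,9.1,0],[-0.2,0.1,9.1,0],[-0.2,0.1,9.1,0]]'
python3 -m jog '[[0,0,0,0],[0,0,0,0],[0,0,0,0],[0,0,0,0],[0,0,0,0],[0,0,0,0],[0,0,0,0],[0,0,0,0]]' 1 40
python3 -m jog '[[0,0,-2,0],[0,0,-5,0],[0,0,-9,0],[0,0,-9,0],[0,0,-9,0]]'
python3 - <<'E'
from h import *
shift(.6145,-.0397,.046)
E
```

```text
t: 7.52
eef_pos: [0.4465, -0.2722, 0.0304]
tool_rot: [-0.0, 0.746, 0.666, -0.0]
contact_force: [0.4, 0.2, 0.5]
gripper_width: 1.001
grasp_force: 0.0
t: 8.18
eef_pos: [0.4473, -0.2727, 0.0318]
tool_rot: [0.001, 0.746, 0.666, 0.001]
contact_force: [-0.5, 0.9, 7.4]
gripper_width: 0.629
grasp_force: 40.6
t: 8.6
eef_pos: [0.448, -0.2729, 0.1227]
tool_rot: [0.002, 0.746, 0.666, 0.002]
contact_force: [0.4, 0.1, -1.7]
gripper_width: 0.622
grasp_force: 43.0
shift [25.05 13.87  7.73] spin 0.0 tilt [ 0.0055 -0.0015 -1.    ]
```

```bash
python3 -m jog '[[25,13.9,0,0],[25,13.9,0,0],[25,13.9,0,0],[25,13.9,0,0],[25,13.9,0,0],[25,13.9,0,0],[25,13.9,0,0],[25,13.9,0,0],[25,13.9,0,0],[25,13.9,3,0],[25,13.9,4,0],[25,13.9,4,0],[25,13.9,4,0],[25,13.9,4,0]]'
python3 - <<'E'
from h import *
for n in('top','side'):
    c=cam(n); save(c,n+'3.png')
shift(.6145,-.0397,.047)
E
python3 -c "
import cv2,numpy as np
a=cv2.imread('pics/top3.png')[100:220,230:370];b=cv2.imread('pics/side3.png')[130:250,260:400]
cv2.imwrite('pics/c3.png',cv2.resize(np.hstack([a,b]),None,fx=2.8,fy=2.8,interpolation=2))"
```

```text
t: 9.77
eef_pos: [0.6127, -0.0405, 0.0809]
tool_rot: [0.0, 0.746, 0.666, 0.0]
contact_force: [0.7, 0.2, -1.5]
gripper_width: 0.631
grasp_force: 43.0
shift [0.05 0.12 3.44] spin -0.001 tilt [ 1.6e-03  1.0e-04 -1.0e+00]
```

View pics/c3.png

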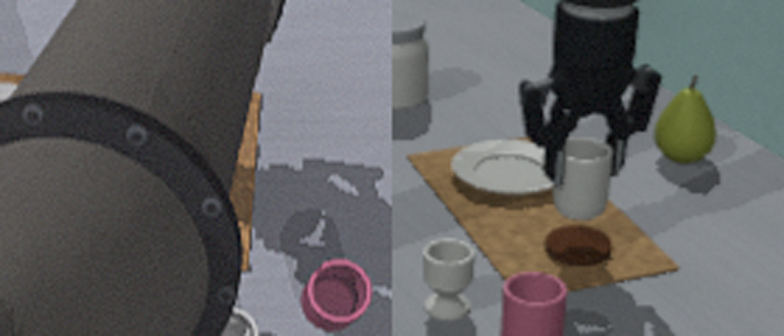

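The top view is blocked by the arm. In the side view the cup (crop 581,180) hangs centred over the coaster (crop 578,245). Lowering it.

```bash
python3 -m jog '[[-0.1,0.1,1,0],[-0.1,0.1,2,0],[-0.1,0.1,2.8,0],[-0.1,0.1,3.2,0],[-0.1,0.1,3.4,0],[-0.1,0.1,3.4,0],[-0.1,0.1,3.4,0]]'
python3 -m jog '[[0,0,0,0],[0,0,0,0],[0,0,0,0],[0,0,0,0],[0,0,0,0],[0,0,0,0],[0,0,-2,0],[0,0,-5,0],[0,0,-9,0],[0,0,-9,0],[0,0,-9,0]]' -1
python3 - <<'E'
from h import *
shift(.4515,-.071,.13)
E
```

```text
t: 10.45
eef_pos: [0.6135, -0.0406, 0.046]
tool_rot: [-0.0, 0.746, 0.666, -0.0]
contact_force: [0.4, -0.2, -1.2]
gripper_width: 0.622
grasp_force: 43.0
t: 11.37
eef_pos: [0.6154, -0.0408, 0.1389]
tool_rot: [0.002, 0.746, 0.666, 0.002]
contact_force: [0.8, 0.3, -0.9]
gripper_width: 1.0
grasp_force: 0.0
shift [ -4.85 -15.95   0.8 ] spin -0.0 tilt [ 5.4e-03  5.0e-04 -1.0e+00]
```

```bash
python3 -m jog '[[-4.8,-15.9,0.8,0],[-4.8,-15.9,0.8,0],[-4.8,-15.9,0.8,0],[-4.8,-15.9,0.8,0],[-4.8,-15.9,0.8,0],[-4.8,-15.9,0.8,0],[-4.8,-15.9,0.8,0],[-4.8,-15.9,0.8,0]]'
python3 - <<'E'
from h import *
for n in('top','side'):
    c=cam(n); save(c,n+'4.png'); dark(c); blob(n,c,.6145,-.0405,.06,.1,.04)
shift(.4515,-.071,.033)
E
python3 -c "
import cv2,numpy as np
a=cv2.imread('pics/top4.png')[120:240,230:370];b=cv2.imread('pics/side4.png')[150:270,240:380]
cv2.imwrite('pics/c4.png',cv2.resize(np.hstack([a,b]),None,fx=2.8,fy=2.8,interpolation=2))"
```

```text
t: 12.03
eef_pos: [0.4516, -0.0701, 0.1284]
tool_rot: [0.001, 0.746, 0.666, 0.0]
contact_force: [0.8, -0.3, 0.2]
gripper_width: 0.996
grasp_force: 0.0
coaster [ 0.5948 -0.0187  0.0165] [-0.0219 -0.1494]
top [ 0.6125 -0.037   0.0271] rel [-0.0023 -0.1655] z 0.0734 107
coaster [ 0.6057 -0.0571  0.0421] [-0.0068 -0.1862]
side [ 0.6114 -0.0401  0.0306] rel [-0.003  -0.1688] z 0.0722 267
shift [-0.08 -0.    9.53] spin 0.001 tilt [ 8.e-04 -5.e-04 -1.e+00]
```

View pics/c4.png

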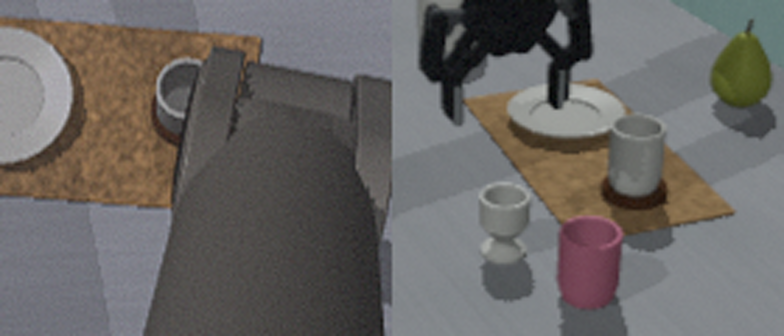

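The cup (crop 637,155) stands centred on the coaster (634,190). Now the egg cup.

```bash
python3 -m jog '[[-0.1,0,3,0],[-0.1,0,6,0],[-0.1,0,8,0],[-0.1,0,9.5,0],[-0.1,0,9.5,0],[-0.1,0,9.5,0]]'
python3 -m jog '[[0,0,0,0],[0,0,0,0],[0,0,0,0],[0,0,0,0],[0,0,0,0],[0,0,0,0],[0,0,0,0],[0,0,0,0]]' 1 30
python3 -m jog '[[0,0,-2,0],[0,0,-5,0],[0,0,-8,0],[0,0,-8,0],[0,0,-8,0]]'
python3 - <<'E'
from h import *
shift(.6335,.1275,.05)
c=cam('side'); save(c,'side5.png')
E
```

```text
t: 12.63
eef_pos: [0.4502, -0.0715, 0.0328]
tool_rot: [-0.0, 0.746, 0.666, -0.001]
contact_force: [0.4, -0.0, 0.3]
gripper_width: 1.0
grasp_force: 0.0
t: 13.3
eef_pos: [0.4512, -0.0714, 0.0345]
tool_rot: [0.001, 0.746, 0.666, 0.001]
contact_force: [-0.8, 0.3, 6.5]
gripper_width: 0.506
grasp_force: 29.3
t: 13.72
eef_pos: [0.4513, -0.0711, 0.1149]
tool_rot: [0.001, 0.746, 0.666, 0.002]
contact_force: [-0.4, -1.0, -1.9]
gripper_width: 0.503
grasp_force: 30.7
shift [21.77 15.85  6.58] spin 0.0 tilt [ 0.0043  0.001  -1.    ]
```

```bash
python3 -m jog '[[21.8,15.9,0,0],[21.8,15.9,0,0],[21.8,15.9,0,0],[21.8,15.9,0,0],[21.8,15.9,0,0],[21.8,15.9,0,0],[21.8,15.9,0,0],[21.8,15.9,0,0],[21.8,15.9,0,0],[21.8,15.9,2.5,0],[21.8,15.9,4,0],[21.8,15.9,4,0],[21.8,15.9,4,0],[21.8,15.9,4,0]]'
python3 - <<'E'
from h import *
shift(.6335,.1275,.0445)
E
```

```text
t: 14.93
eef_pos: [0.6325, 0.1261, 0.0738]
tool_rot: [0.0, 0.746, 0.666, -0.0]
contact_force: [0.2, -0.2, -0.8]
gripper_width: 0.506
grasp_force: 30.9
shift [0.15 0.09 2.93] spin -0.001 tilt [-0.e+00 -3.e-04 -1.e+00]
```

```bash
python3 -m jog '[[0.1,0.1,1,0],[0.1,0.1,2,0],[0.1,0.1,2.5,0],[0.1,0.1,2.9,0],[0.1,0.1,2.9,0],[0.1,0.1,2.9,0]]'
python3 -m jog '[[0,0,0,0],[0,0,0,0],[0,0,0,0],[0,0,0,0],[0,0,0,0],[0,0,0,0],[0,0,-2,0],[0,0,-5,0],[0,0,-9,0],[0,0,-9,0],[0,0,-9,0]]' -1
python3 - <<'E'
from h import *
shift(.369,.280,.13)
E
```

```text
t: 15.43
eef_pos: [0.6337, 0.1281, 0.044]
tool_rot: [-0.0, 0.746, 0.666, -0.0]
contact_force: [0.8, 0.2, -0.5]
gripper_width: 0.506
grasp_force: 30.9
t: 16.35
eef_pos: [0.6356, 0.1284, 0.1371]
tool_rot: [0.001, 0.746, 0.666, 0.003]
contact_force: [-0.3, 0.6, -0.7]
gripper_width: 0.997
grasp_force: 0.0
shift [ 12.05 -28.21   0.6 ] spin -0.0 tilt [ 0.0052  0.0018 -1.    ]
```

```bash
python3 -m jog '[[12.1,-28.2,0.6,0],[12.1,-28.2,0.6,0],[12.1,-28.2,0.6,0],[12.1,-28.2,0.6,0],[12.1,-28.2,0.6,0],[12.1,-28.2,0.6,0],[12.1,-28.2,0.6,0],[12.1,-28.2,0.6,0],[12.1,-28.2,0.6,0],[12.1,-28.2,0.6,0],[12.1,-28.2,0.6,0]]'
python3 - <<'E'
from h import *
for n in('top','side'):
    c=cam(n); save(c,n+'6.png'); blob('egg '+n,c,.6335,.1275,.058,.09,.04); blob('cup '+n,c,.6145,-.0405,.065,.1,.04)
shift(.369,.280,.035)
E
python3 -c "
import cv2,numpy as np
a=cv2.imread('pics/top6.png')[110:230,210:350];b=cv2.imread('pics/side6.png')[130:250,230:370]
cv2.imwrite('pics/c6.png',cv2.resize(np.hstack([a,b]),None,fx=2.8,fy=2.8,interpolation=2))"
```

```text
t: 17.27
eef_pos: [0.3677, 0.2795, 0.128]
tool_rot: [0.0, 0.746, 0.666, -0.0]
contact_force: [0.3, 0.9, 0.0]
gripper_width: 0.999
grasp_force: 0.0
egg top [0.6329 0.1299 0.0233] rel [-0.0009  0.0026] z 0.0656 128
cup top [ 0.6126 -0.0377  0.0275] rel [-0.0021 -0.1662] z 0.0748 165
egg side [0.6323 0.1262 0.0264] rel [-0.001  -0.0011] z 0.0658 127
cup side [ 0.6141 -0.0404  0.0296] rel [-0.0004 -0.1688] z 0.0745 219
shift [0.09 0.06 9.31] spin -0.002 tilt [ 4.e-04 -5.e-04 -1.e+00]
```

View pics/c6.png

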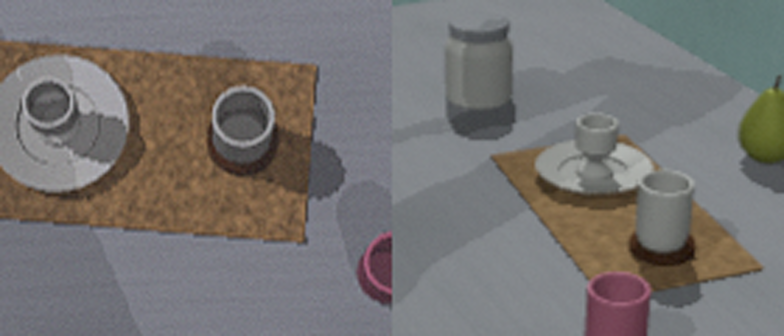

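The egg cup stands on the plate floor, centred within about 3 mm, and the cup on its coaster. Now the shaker.

```bash
python3 -m jog '[[0.1,0.1,3,0],[0.1,0.1,6,0],[0.1,0.1,8,0],[0.1,0.1,10,0],[0.1,0.1,10,0],[0.1,0.1,10,0]]'
python3 -m jog '[[0,0,0,0],[0,0,0,0],[0,0,0,0],[0,0,0,0],[0,0,0,0],[0,0,0,0],[0,0,0,0],[0,0,0,0],[0,0,0,0]]' 1 40
python3 -m jog '[[0,0,-2,0],[0,0,-5,0],[0,0,-9,0],[0,0,-10,0],[0,0,-10,0]]'
python3 - <<'E'
from h import *
shift(.6222,.0278,.04)
E
```

```text
t: 17.87
eef_pos: [0.3687, 0.2797, 0.0278]
tool_rot: [0.0, 0.747, 0.665, -0.001]
contact_force: [0.3, -0.0, 0.7]
gripper_width: 1.0
grasp_force: 0.0
t: 18.62
eef_pos: [0.3689, 0.2817, 0.0293]
tool_rot: [-0.0, 0.746, 0.666, 0.001]
contact_force: [0.4, -0.4, 6.7]
gripper_width: 0.43
grasp_force: 39.3
t: 19.03
eef_pos: [0.3697, 0.2828, 0.1312]
tool_rot: [-0.001, 0.746, 0.666, 0.003]
contact_force: [0.5, 0.0, -1.3]
gripper_width: 0.428
grasp_force: 40.6
shift [-22.55  27.93   9.07] spin 0.0 tilt [ 0.0038  0.0055 -1.    ]
```

```bash
python3 -m jog '[[-22.5,27.9,0,0],[-22.5,27.9,0,0],[-22.5,27.9,0,0],[-22.5,27.9,0,0],[-22.5,27.9,0,0],[-22.5,27.9,0,0],[-22.5,27.9,0,0],[-22.5,27.9,0,0],[-22.5,27.9,0,0],[-22.5,27.9,0,0],[-22.5,27.9,2,0],[-22.5,27.9,5,0],[-22.5,27.9,6,0],[-22.5,27.9,6,0],[-22.5,27.9,6,0],[-22.5,27.9,6,0]]'
python3 - <<'E'
from h import *
shift(.6222,.0278,.0345)
c=cam('side'); save(c,'side7.png')
E
```

```text
t: 20.37
eef_pos: [0.6206, 0.0262, 0.069]
tool_rot: [0.0, 0.746, 0.666, 0.0]
contact_force: [0.4, 0.4, -1.1]
gripper_width: 0.429
grasp_force: 40.8
shift [0.18 0.14 3.45] spin 0.0 tilt [ 1.e-03  1.e-04 -1.e+00]
```

```bash
python3 -m jog '[[0.2,0.1,1,0],[0.2,0.1,2,0],[0.2,0.1,3,0],[0.2,0.1,3.4,0],[0.2,0.1,3.4,0],[0.2,0.1,3.4,0]]'
python3 -m jog '[[0,0,0,0],[0,0,0,0],[0,0,0,0],[0,0,0,0],[0,0,0,0],[0,0,0,0],[0,0,-2,0],[0,0,-5,0],[0,0,-9,0],[0,0,-13,0],[0,0,-13,0]]' -1
python3 -m jog '[[10,-20,0,0],[15,-20,0,0],[20,-20,0,0],[25,-20,0,0],[25,-20,0,0],[25,-20,0,0],[25,-20,0,0],[25,-20,0,0],[25,-20,0,0]]'
python3 - <<'E'
from h import *
for n in('top','side'):
    c=cam(n); save(c,n+'8.png'); blob('egg '+n,c,.6335,.1275,.058,.09,.04); blob('cup '+n,c,.6145,-.0405,.065,.1,.04); blob('shaker '+n,c,.6222,.0278,.07,.1,.03)
    P=cloud(c).reshape(-1,3)
    for k,x,y,z in(('mill',.6066,-.424,.14),('sugar',.616,.386,.096)):
        q=P[(np.hypot(P[:,0]-x,P[:,1]-y)<.06)&(P[:,2]>z)&(P[:,2]<z+.02)].astype(np.float32); print(k,n,cv2.minEnclosingCircle(np.ascontiguousarray(q[:,:2]))[0])
E
python3 -c "
import cv2,numpy as np
a=cv2.imread('pics/top8.png')[110:230,190:330];b=cv2.imread('pics/side8.png')[130:250,230:370]
cv2.imwrite('pics/c8.png',cv2.resize(np.hstack([a,b]),None,fx=2.8,fy=2.8,interpolation=2))"
```

```text
t: 20.92
eef_pos: [0.621, 0.0278, 0.0337]
tool_rot: [-0.0, 0.746, 0.666, -0.0]
contact_force: [-0.7, 0.1, -2.6]
gripper_width: 0.426
grasp_force: 40.8
t: 21.83
eef_pos: [0.6261, 0.0273, 0.1723]
tool_rot: [0.003, 0.746, 0.666, 0.005]
contact_force: [1.9, -0.6, 0.7]
gripper_width: 0.997
grasp_force: 0.0
t: 22.58
eef_pos: [0.4466, 0.3074, 0.164]
tool_rot: [-0.002, 0.742, 0.67, 0.001]
contact_force: [-0.0, -0.0, -0.1]
gripper_width: 0.995
grasp_force: 0.0
egg top [0.6339 0.1293 0.0235] rel [0.0002 0.0021] z 0.066 126
cup top [ 0.6119 -0.0379  0.0271] rel [-0.0028 -0.1665] z 0.0751 161
shaker top [0.6197 0.0309 0.0183] rel [-0.0028 -0.0973] z 0.0757 163
mill top (0.6069185733795166, -0.42267000675201416)
sugar top (0.615877091884613, 0.3881371319293976)
egg side [0.6351 0.1267 0.025 ] rel [ 0.0017 -0.0003] z 0.0658 127
cup side [ 0.6145 -0.0407  0.0294] rel [ 1.00e-04 -1.69e-01] z 0.0745 220
shaker side [0.619  0.0259 0.0185] rel [-0.003  -0.1023] z 0.077 82
mill side (0.6070463061332703, -0.42543551325798035)
sugar side (0.6139951944351196, 0.3849128186702728)
```

View pics/c8.png

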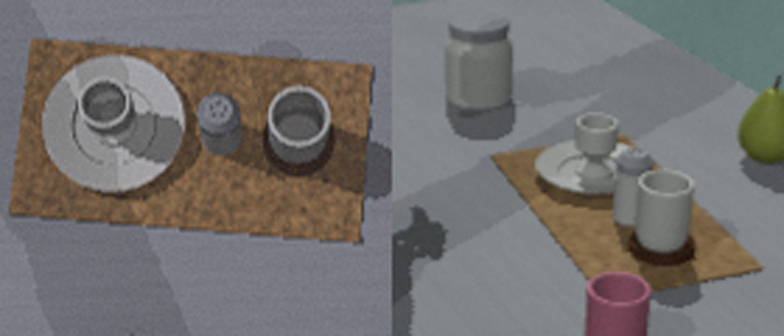

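The final view shows the egg cup on the plate (crop 105,110), the shaker in the gap (220,120) and the cup on its coaster (298,130). All are upright and within 3 mm of the targets, and the mill and sugar jar have not moved. Handing in.

```bash
python3 -c "
from station import bot
print(bot.hand_in())"
```

```text
the job is handed in; nothing more can be done
None
```

The breakfast place is laid and the job handed in at about 23 s of robot time: the last camera check put the egg cup, shaker and cup on its coaster within about 3 mm of their targets, with the mill and sugar jar unmoved; the hand-in returned no verdict.

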